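# Wedge the leaning herb chest upright

## Task

The herb chest leans forward off the panel behind it, so its two drawers keep rolling out. Push the long slim wedge, thin end first and flat on the counter, under the middle of the chest's front edge until the chest stands upright, tight against the panel, and let go: it must stay jammed there on its own. Then push both drawers fully shut, and do not shift or upset any of the other things on the counter.

Things in the scene. Friction and masses are not known exactly. Their poses are not given: they have to be found in the camera images.
- chest: Light wooden herb chest, 2 kg, 250 wide (its y), 190 deep (its x), 241 high: two drawers over a cupboard. Origin: middle of its rear lower edge, 20 mm above the counter, on which it tips. x points back into the dark panel behind (the front faces -x), z up. As found it leans forward 0.047 rad by its own weight (7 N at the front edge); raised there it tips back until the panel stops it at 0.
- front_edge (a point): Middle of the chest's lower front edge, straight and sharp, 190 mm in front of the chest's origin. Gap to the counter below it: 11 mm as found, 20 mm with the chest upright, open 190 mm sideways between two front feet (26 mm square, 12 mm high, at y = -108 and +108 mm, 18 mm behind the front) and 160 mm deep.
- drawer_a (a joint): Opening of the chest's drawer at its +y side, m: 0 shut (front flush with the chest's front), 0.032 out at its stop, its front then some 40 mm beyond the chest's lower front edge, 150 to 230 mm above the counter. It runs very easily: it rolls out by itself while the chest leans, and stays where it is put when the chest is upright.
- drawer_b (a joint): The same for the drawer at the chest's -y side.
- drawer_a_front (a point): Centre of the front face of the +y drawer, a flat board 107 wide, 78 high with a flat ring pull, no knob; moves with it. Shut, it is flush with the chest's front, 201 mm above the counter, 60 mm below the chest's top, 59.5 mm to the +y side of the middle.
- drawer_b_front (a point): The same for the -y drawer, 59.5 mm to the -y side of the middle.
- long_wedge: The long slim wooden wedge, loose: 180 long (its x), 50 wide (its y), tapering evenly from 4 mm thick at the thin end (+x) to 33 mm at the square thick end (-x); 110 g; wood on wood friction about 0.6. Origin: centre of its flat underside. Driving it home takes 8 to 16 N, rising steeply once the chest meets the panel; then 100 mm of it is under the chest, 80 mm stands out.
- thin_end (a point): Middle of the lower edge of the long wedge's thin end.
- thick_end (a point): Middle of the lower edge of the long wedge's thick end, the square face to push on.
- short_wedge: Another wedge of the same wood, short and stubby: 85 long, 50 wide, 16 mm thick at its thin end (+x), too thick to enter the gap, 38 mm at the other. Not needed: leave it. Origin: centre of its underside.
- shelf_end: Fixed dark jar shelf whose end panel (340 wide, 310 high) backs the chest; the chest's rear stands on its 20 mm ledge. Origin: on the counter below the chest's rear lower edge; same axes as the chest when upright.
- bowl: Terracotta bowl, 104 across, 45 high, upright, near the chest's front at its +y side. Origin: centre of its underside, like those below.
- tin: Round metal tin, 77 across, 76 high, near the chest's front at its -y side.
- jar_a: Corked glass jar, 68 across, 137 high.
- jar_b: Another such jar.
- mortar: Brass mortar, 104 across, 75 high.
- cup: Terracotta cup, 66 across, 50 high.
- scoop: Steel scoop, 170 long along its x with the handle to -x, 60 wide, 28 high; origin under the root of the handle.
Mind the look-alikes: they are no part of the job. Leave any pink look-alike of the long_wedge alone.

How it is judged:
By the outcome, as a careful person would: the job done as asked, in the order asked, and still so for the second after the job is handed in, with the robot touching nothing.
It also fails if it takes over 64 s, if anything falls off the work surface, if the arm or the gripper's body presses on something with over 40 N, if the wrist force passes 120 N, or if a joint passes its speed limit or range.

## Robot

A 6-joint arm with a two-finger parallel gripper is mounted at the origin on the work surface. World frame = base frame: x ahead of the robot, y to its left, z up, the work surface at z = 0. Lengths are in m, angles in rad, forces in N, time in s.
With the tool pointing down it reaches from about 0.35 to 0.875 m from the base axis. Payload 4.2 kg.
Tool frame: the origin (TCP) lies on the centre line of the jaws, within the pads' length; the fingertips stand 17 mm ahead of it and the grasp point (between the pads) lies 2 mm behind it; z points along the fingers, y is the direction in which the jaws open and shut (so a half turn about z gives the same grasp; the last joint's range is limited). The gripper opens to 87 mm and grips with 3 to 60 N. Pads are 19 mm wide; open, the fingers measure 117 mm over their backs; the gripper's body (75 mm by 190 mm) begins 51 mm behind the grasp point.
Start: joints at [-1.06, 0.385, 0.008, 0, -1.194, -0.259], TCP at [0.156, -0.605, 0.24] pointing down, gripper open.
Joint ranges: [-3.14, 3.14], [-1.21, 2.06], [-1.07, 1.41], [-3.16, 2.05], [-2.99, -0.16], [-3.1, 3.1]. Speed limits (rad/s): [2.79, 2.79, 3.14, 3.14, 3.14, 3.14].

## Interface

Orientations are given as [roll, pitch, yaw] about the fixed x, y, z axes, in that order (R = Rz(yaw) Ry(pitch) Rx(roll)).
In Python, from station import sense, capture, finish_job, search_frame, pinpoint gives the robot as it stands. The module is installed in compiled form; this text tells all that it offers.
- The arm moves only by the shell command python3 -m creep 'ROWS' [FORCE]. ROWS is JSON, one flat list of numbers, 5 for each row, row after row: the closure, from 0 (fully open) to 1 (shut), then the shift along the tool's x, y, z in mm, then the turn about the tool's z in rad. In form: [fingers, dx, dy, dz, turn, fingers, dx, dy, dz, turn, ...]. A call has 1 to 20 rows; each row is the pose to reach, as a shift and turn from the pose measured when the call began, along the tool's axes at that moment; what a row does not reach only later rows make up. A row lasts 1/8 s, in which the tool goes at most 62.5 mm and 10.7 degrees, less where a joint would pass 70% of its speed; a pose out of reach is approached as far as the arm can. A call with a gripper value outside its range is refused whole. The fingers move at their own pace and stop on an object; FORCE is the grip in N (left out, the last holds). Time passes only in rows, so rows that repeat a pose let the fingers close. It gives the time, the measured TCP pose, the force and the opening at its end, in the units of the state.
- sense(): the state, without advancing time (a new reading comes with each control period).
- capture(name): name is "scene" or "side" or "wrist"; returns a dict with "img" (420x560x3 uint8, red, green, blue), "depth" (420x560 float32, m along the optical axis (not along the pixel's ray), 0 where there is no reading), "vertical_fov" (degrees; the focal length in pixels is half the picture's height over the tangent of half this angle, whatever the lens; pixels are square), "cx", "cy" (the principal point, pixels), "distortion" ([k1, k2, p1, p2, k3] as OpenCV has them; the pictures are not rectified), "extrinsics" (4x4, takes a point from world to camera coordinates). Camera axes: x right, y down, z forward; pixel columns grow to the right and rows downward; lengths in m; the calibration is good to about 2 mm. A picture is of the moment at which its call begins.
- finish_job(): hands the job in, once; it reports no verdict.
Trained networks look in the newest picture that a camera, given by its name, has taken for a name from the list of things; names that differ only in an ending like _2 or _b are one class to them, and where a whole thing is asked for, a point or a joint stands for the part that bears it (a point fixed in the world has none). Each returns a list of dicts, best first, with "confidence" (0 to 1); they miss things now and then, are a little off and sometimes report something else, mostly with a low value. They report only what shows in the picture. A call takes as long as a camera call. They do not tell look-alikes from the thing itself.
- search_frame(camera, label): "centre" ([column, row] as shares, 0 to 1, of the picture: columns of its width, rows of its height, amid what is visible of it).
- pinpoint(camera, label): "centre" ([column, row] as shares, 0 to 1, of the picture: columns of its width, rows of its height: a listed point, or the origin of a listed thing).
The state is a dict: "time_s": time; "qpos": joint angles; "joint_velocities": joint speeds; "effort": joint torques, N m; "tcp_pos": TCP position; "ee_rot": TCP orientation; "ft_force": force on the tool from outside, world axes, zero at the start; "moment": the same for the moment, N m; "grip_width": opening from 0.0 (shut) to 1.0 (fully open).
Only numpy, scipy, OpenCV 4.12 (cv2) and the standard library are available. Lean on these libraries where they do the work, as an engineer would, in place of code of your own. Each camera call takes 0.05 s, during which the arm holds its last target.

## Working session

There is one attempt and no reset: what is moved stays moved. The work goes in short steps, Python scripts to look and compute and a shell command to move; the robot and the scene stay as the last step left them, time stands still between calls to the robot, and variables do not carry over. Pictures are saved under pics/ and viewed, and the job is handed in when it is done.

```bash
mkdir -p pics
cat > h.py <<'E'
import numpy as np, cv2
from station import *
def cap(n,f=None):
    c=capture(n)
    if f: cv2.imwrite('pics/'+f,c['img'][:,:,::-1])
    return c
def K(c):
    f=210/np.tan(np.radians(c['vertical_fov'])/2)
    return np.array([[f,0,c['cx']],[0,f,c['cy']],[0,0,1.]])
def ray(c,u,v):
    p=cv2.undistortPoints(np.array([[[u,v]]],float),K(c),np.array(c['distortion'],float))[0,0]
    E=np.array(c['extrinsics']);R=E[:3,:3];t=E[:3,3]
    return -R.T@t, R.T@np.array([p[0],p[1],1.])
def onz(c,u,v,z):
    o,d=ray(c,u,v); return o+d*(z-o[2])/d[2]
def dep(c,u,v):
    o,d=ray(c,u,v); return o+d*c['depth'][int(round(v)),int(round(u))]
def proj(c,P):
    E=np.array(c['extrinsics']); r,_=cv2.Rodrigues(E[:3,:3])
    return cv2.projectPoints(np.array(P,float).reshape(-1,3),r,E[:3,3],K(c),np.array(c['distortion'],float))[0][:,0]
E
python3 - <<'E'
from h import *
s=sense();print(s)
for n in ['scene','side','wrist']:
    c=cap(n,n+'0.png'); o,d=ray(c,280,210);print(n,o,d)
    for l in ['long_wedge','thin_end','thick_end','front_edge','chest','shelf_end','drawer_a_front','short_wedge','bowl','tin']:
        for r in pinpoint(n,l)[:4]:
            u,v=r['centre'][0]*560,r['centre'][1]*420
            if 0<=u<559.4 and 0<=v<419.4: print(l,round(r['confidence'],2),round(u),round(v),dep(c,u,v).round(3),onz(c,u,v,0).round(3))
E
```

```text
{'time_s': 0.0, 'qpos': array([-1.06039615e+00,  3.85554212e-01,  6.65628137e-03, -5.40131612e-04,
       -1.19399771e+00, -2.58650009e-01]), 'joint_velocities': array([ 0.00022035, -0.0009911 , -0.00162491, -0.00111866, -0.00022506,
        0.00040145]), 'effort': array([ 1.11759124e-03, -3.90672469e+01,  1.87408233e+01,  4.22004864e+00,
        1.09306609e-02, -1.97121053e-04]), 'tcp_pos': array([ 0.15561052, -0.60474188,  0.23846679]), 'ee_rot': array([ 3.13943477e+00, -5.18358558e-05, -2.89004169e+00]), 'ft_force': array([0.30897476, 0.45195008, 0.04143687]), 'moment': array([ 0.01931269, -0.02750158, -0.0192024 ]), 'grip_width': 1.0000848734473768}
scene [ 1.2042295  -0.09279458  1.31763668] [-0.50053524  0.04104013 -0.86474352]
long_wedge 0.94 130 175 [ 0.294 -0.477  0.02 ] [ 0.28  -0.483  0.   ]
long_wedge 0.61 156 225 [ 0.474 -0.388  0.019] [ 0.463 -0.392  0.   ]
thin_end 0.94 185 215 [ 0.439 -0.308  0.004] [ 0.437 -0.309  0.   ]
thin_end 0.83 113 162 [ 0.223 -0.541 -0.003] [ 0.225 -0.54   0.   ]
thick_end 0.96 152 191 [ 0.351 -0.408  0.012] [ 0.343 -0.411  0.   ]
thick_end 0
[... 1423 characters left out ...]
0.369 0.108] [0.502 0.374 0.   ]
shelf_end 0.23 284 245 [0.439 0.039 0.005] [0.44  0.038 0.   ]
drawer_a_front 0.8 250 251 [0.479 0.155 0.246] [0.525 0.121 0.   ]
short_wedge 0.91 300 176 [ 0.534 -0.198  0.025] [ 0.539 -0.207  0.   ]
bowl 0.89 282 247 [0.441 0.051 0.01 ] [0.443 0.049 0.   ]
bowl 0.72 353 128 [ 0.48  -0.468  0.033] [ 0.485 -0.487 -0.   ]
tin 0.63 217 219 [0.665 0.108 0.083] [0.69  0.095 0.   ]
wrist [ 0.07366103 -0.6265948   0.38430525] [ 0.30906717  0.07844229 -0.94790325]
long_wedge 0.81 353 293 [ 0.28  -0.477  0.015] [ 0.288 -0.47   0.   ]
thin_end 0.7 321 239 [ 0.224 -0.534 -0.001] [ 0.224 -0.535  0.   ]
thick_end 0.86 382 339 [ 0.329 -0.423  0.029] [ 0.35  -0.406  0.   ]
```

View pics/scene0.png

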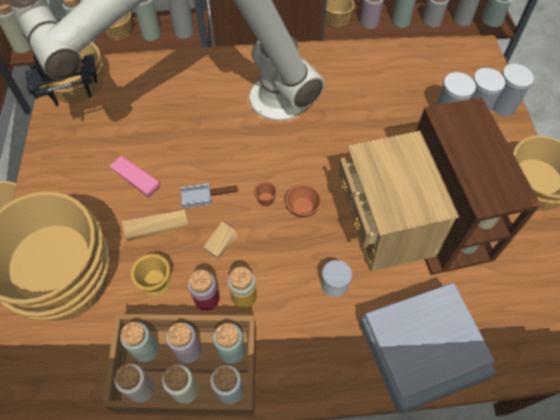

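View pics/side0.png

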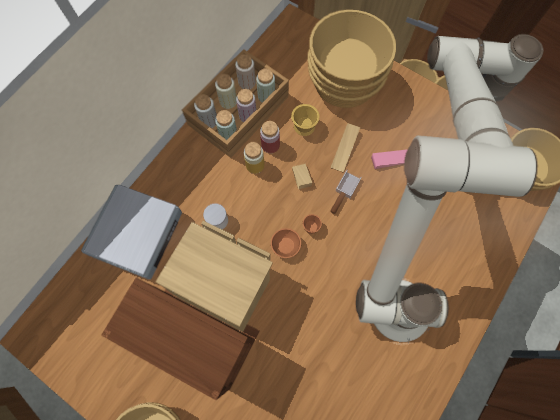

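View pics/wrist0.png

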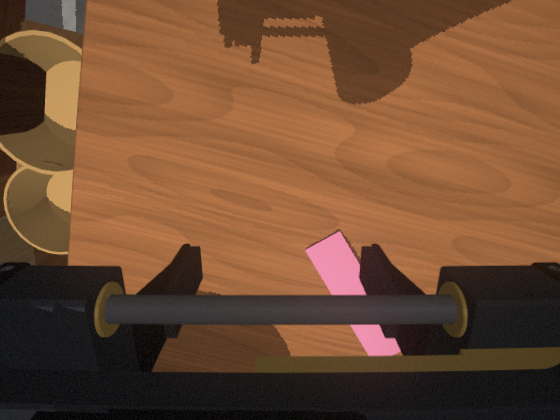

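The scene picture shows the real long wedge (plain wood) at about px (155,225) and the pink look-alike at (134,175). The chest is at about (400,200) with its front facing left, which is world −y. The bowl (302,202) and tin (336,278) flank the approach lane. Next I'll measure the wedge and the chest more closely.

Run:
```python
from h import *
s=cap('scene'); d=cap('side')
def cloud(c):
    v,u=np.mgrid[0:420,0:560]; uv=np.stack([u.ravel(),v.ravel()],1).astype(float)
    p=cv2.undistortPoints(uv[:,None],K(c),np.array(c['distortion'],float))[:,0]
    z=c['depth'].ravel(); E=np.array(c['extrinsics'])
    X=np.c_[p*z[:,None],z]; return ((X-E[:3,3])@E[:3,:3]),z>0
for n,c in (('scene',s),('side',d)):
    P,ok=cloud(c)
    # wedge
    m=ok&(P[:,2]>.003)&(P[:,2]<.05)&(abs(P[:,0]-.465)<.07)&(abs(P[:,1]+.39)<.115)
    mm=m.reshape(420,560).astype(np.uint8)
    k,lab,st,ce=cv2.connectedComponentsWithStats(mm); i=1+np.argmax(st[1:,4]); 
    Q=P[(lab==i).ravel()]; r=cv2.minAreaRect(Q[:,:2].astype(np.float32)); print(n,'wedge',r,cv2.boxPoints(r).round(3).tolist(),len(Q))
    # chest top
    m=ok&(P[:,2]>.225)&(P[:,2]<.275)&(P[:,1]>.05)&(P[:,1]<.45)&(P[:,0]>.3)&(P[:,0]<.8)
    mm=m.reshape(420,560).astype(np.uint8);k,lab,st,ce=cv2.connectedComponentsWithStats(mm); i=1+np.argmax(st[1:,4])
    Q=P[(lab==i).ravel()]; r=cv2.minAreaRect(Q[:,:2].astype(np.float32)); print('top',r,cv2.boxPoints(r).round(3).tolist(),Q[:,2].min(),Q[:,2].max())
    A=np.linalg.lstsq(np.c_[Q[:,:2],np.ones(len(Q))],Q[:,2],rcond=None)[0];print('plane',A)
    for l in ['front_edge','drawer_a_front','drawer_b_front','chest','bowl','tin','thin_end','thick_end']:
        for q in pinpoint(n,l)[:4]:
            u,v=q['centre'][0]*560,q['centre'][1]*420; print(l,round(q['confidence'],2),round(u,1),round(v,1),onz(c,u,v,.0).round(3),onz(c,u,v,.2).round(3))
im=cv2.resize(s['img'][100:290,260:500],None,fx=3,fy=3,interpolation=cv2.INTER_CUBIC); cv2.imwrite('pics/c1.png',im[:,:,::-1])
im=cv2.resize(s['img'][190:270,90:250],None,fx=5,fy=5,interpolation=cv2.INTER_CUBIC); cv2.imwrite('pics/c2.png',im[:,:,::-1])
```

```text
scene wedge ((0.4596404433250427, -0.38152876496315), (0.1006469577550888, 0.22739581763744354), 10.205242156982422) [[0.38999998569488525, -0.27900001406669617], [0.4300000071525574, -0.5019999742507935], [0.5289999842643738, -0.48500001430511475], [0.48899999260902405, -0.26100000739097595]] 1304
top ((0.5313571691513062, 0.2716626524925232), (0.34211236238479614, 0.2290315479040146), 10.929272651672363) [[0.34200000762939453, 0.35199999809265137], [0.38499999046325684, 0.12700000405311584], [0.7210000157356262, 0.19200000166893005], [0.6779999732971191, 0.4169999957084656]] 0.22500220539612373 0.27494566837551193
plane [-0.01200418  0.01934271  0.2567277 ]
front_edge 0.7 358.7 234.6 [ 0.541  0.188 -0.   ] [0.641 0.145 0.2  ]
drawer_a_front 0.83 342.1 181.9 [0.358 0.166 0.   ] [0.486 0.126 0.2  ]
drawer_a_front 0.75 125.2 236.1 [ 0.493 -0.482  0.   ] [ 0.601 -0.423  0.2  ]
drawer_b_front 0.89 355.9 222.7 [ 0.501  0.186 -0.   ] [0.608 0.144 0.2  ]
bowl 0.89 302.2 205.2 [0.43  0.036 0.   ] [0.548 0.017 0.2  ]
tin 0.59 332.8 285.2 [0.688 0.094 0.   ] [0.767 0.066 0.2  ]
tin 0.48 242.3
[... 1189 characters left out ...]
6 0.108 0.   ] [0.618 0.138 0.2  ]
chest 0.84 208.1 314.4 [0.513 0.374 0.   ] [0.477 0.367 0.2  ]
bowl 0.84 279.5 245.0 [0.454 0.047 0.   ] [0.426 0.085 0.2  ]
bowl 0.28 218.9 232.4 [0.654 0.131 0.   ] [0.598 0.157 0.2  ]
bowl 0.15 212.8 317.1 [0.495 0.372 0.   ] [0.462 0.365 0.2  ]
tin 0.78 218.0 218.6 [0.687 0.093 0.   ] [0.627 0.124 0.2  ]
thin_end 0.63 338.5 171.7 [ 0.433 -0.303  0.   ] [ 0.409 -0.216  0.2  ]
thin_end 0.19 205.7 313.2 [0.522 0.376 0.   ] [0.485 0.368 0.2  ]
thick_end 0.84 372.1 161.7 [ 0.353 -0.408  0.   ] [ 0.339 -0.307  0.2  ]
thick_end 0.8 353.6 126.6 [ 0.486 -0.493 -0.   ] [ 0.454 -0.38   0.2  ]
thick_end 0.33 345.9 145.7 [ 0.467 -0.408  0.   ] [ 0.438 -0.307  0.2  ]
```

View pics/c1.png

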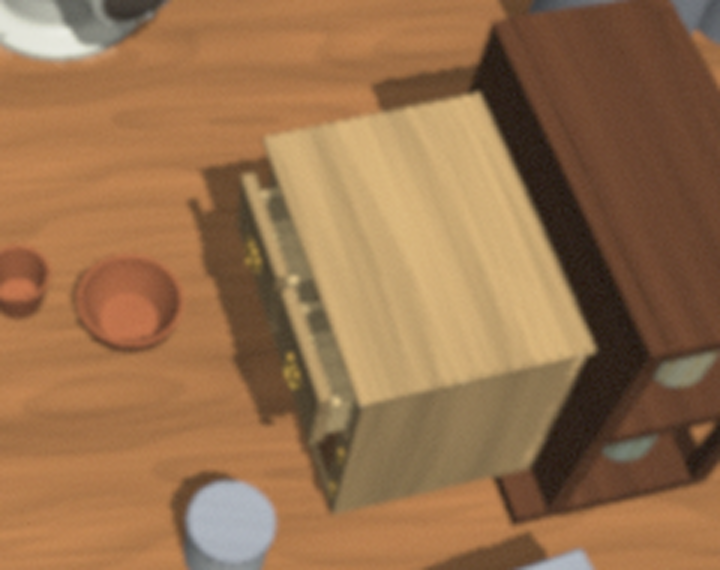

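View pics/c2.png

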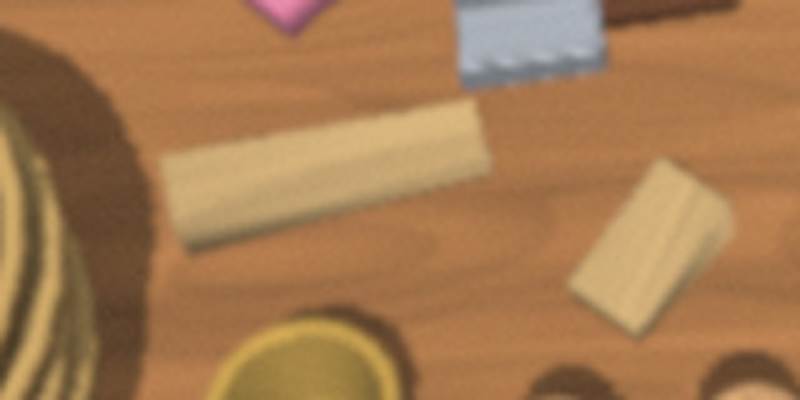

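Run:
```python
from h import *
d=cap('side')
im=cv2.resize(d['img'][190:350,140:300],None,fx=4,fy=4,interpolation=cv2.INTER_CUBIC)[:600]; cv2.imwrite('pics/d1.png',im[:,:,::-1])
im=cv2.resize(d['img'][110:190,290:410],None,fx=6,fy=6,interpolation=cv2.INTER_CUBIC); cv2.imwrite('pics/d2.png',im[:,:,::-1])
```

```text
(no output)
```

View pics/d1.png

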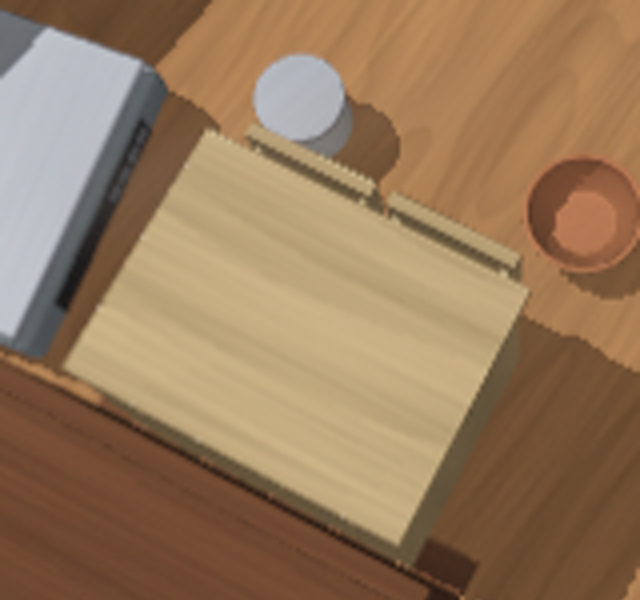

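View pics/d2.png

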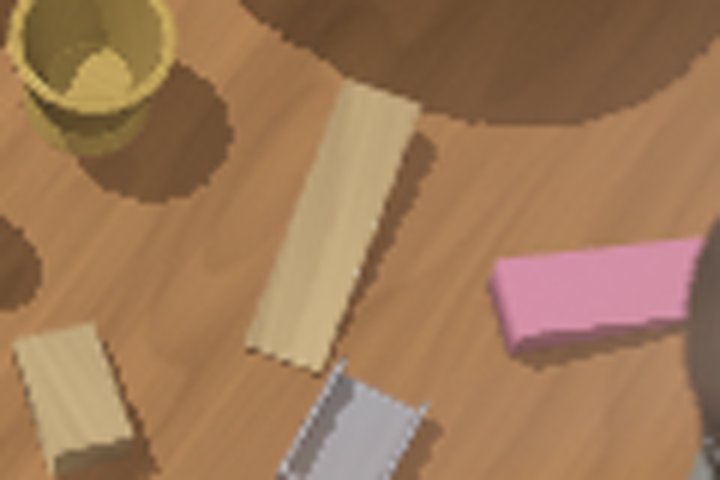

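```bash
cat > fit.py <<'E'
from h import *
from scipy.optimize import least_squares
def fit(obs,x0):
    # obs: list of (cam, model pts, pixels)
    def T(x,P): 
        c,s=np.cos(x[2]),np.sin(x[2]); P=np.array(P,float)
        return np.c_[x[0]+c*P[:,0]-s*P[:,1],x[1]+s*P[:,0]+c*P[:,1],P[:,2]]
    f=lambda x: np.concatenate([(proj(c,T(x,P))-np.array(p)).ravel() for c,P,p in obs])
    r=least_squares(f,x0); return r.x,r.fun.reshape(-1,2).round(1).tolist(),T
E
python3 - <<'E'
from fit import *
s=cap('scene');d=cap('side')
W=[[-.09,.025,.033],[-.09,-.025,.033],[.09,.025,.004],[.09,-.025,.004]]
ps=[[122.4,221.6],[127.4,238],[185,209.6],[188.4,223.6]]
pd=[[360.2,127],[347.8,123.3],[343.7,172.2],[331,168]]
for o in ([(s,W,ps)],[(d,W,pd)],[(s,W,ps),(d,W,pd)]):
    x,f,_=fit(o,[.46,-.39,1.8]);print('wedge',x.round(4),f)
a=-.047  # lean forward: rotate
def L(x,y,z):
    return [x*np.cos(.047)-z*np.sin(.047), y, .02+z*np.cos(.047)+x*np.sin(.047)]
C=[L(-.19,.125,.241),L(-.19,-.125,.241),L(0,-.125,.241),L(0,.125,.241)]
ps=[[348.3,146],[379.3,234.7],[458,216.7],[420,131.7]]
pd=[[272,262.5],[191.75,222.5],[156.25,282.5],[240,326.5]]
for o in ([(s,C,ps)],[(d,C,pd)],[(s,C,ps),(d,C,pd)]):
    x,f,T=fit(o,[.51,.37,1.5]);print('chest',x.round(4),f)
print('front edge',T(x,[L(-.19,0,0)]),'upright',T(x,[[-.19,0,.02]]))
c=np.array([np.cos(x[2]),np.sin(x[2])]);print(c)
E
```

```text
wedge [ 0.4675 -0.389   1.8344] [[0.3, 1.0], [-1.3, -0.7], [0.0, -0.2], [0.9, -0.1]]
wedge [ 0.4613 -0.3921  1.8093] [[0.0, 0.5], [-0.3, -0.1], [0.2, -0.0], [0.0, -0.4]]
wedge [ 0.4646 -0.3904  1.8237] [[-0.0, -0.1], [-1.8, -1.8], [-0.2, -0.8], [0.5, -0.7], [-1.3, 0.2], [-1.7, -0.2], [-0.4, -0.1], [-0.7, -0.3]]
chest [0.5146 0.3671 1.71  ] [[1.5, 2.2], [0.8, -2.1], [-1.9, -1.3], [-0.4, 2.2]]
chest [0.5057 0.3685 1.7209] [[-2.0, -0.1], [1.5, 2.3], [2.4, 0.4], [-1.8, -2.1]]
chest [0.5101 0.368  1.7151] [[1.4, 1.1], [1.3, -3.5], [-1.8, -3.0], [-0.7, 0.9], [-2.9, -0.7], [0.9, 1.2], [1.5, -0.9], [-3.1, -2.9]]
front edge [[0.53741215 0.1801797  0.01107329]] upright [[0.53744233 0.17997207 0.02      ]]
[-0.14383084  0.98960229]
```

Run:
```python
from h import *
s=cap('scene');d=cap('side')
for n,c,pts in (('scene',s,[(50,195),(100,225),(105,260),(90,300),(60,205),(135,262),(150,258),(168,272),(195,210),(180,190)]),('side',d,[(311,50),(350,14),(390,40),(370,85),(345,100),(320,90),(293,118),(319,118),(306,107)])):
    for u,v in pts: print(n,u,v,dep(c,u,v).round(3))
g=np.array([.472,-.42])
def cloud(c):
    v,u=np.mgrid[0:420,0:560]; uv=np.stack([u.ravel(),v.ravel()],1).astype(float)
    p=cv2.undistortPoints(uv[:,None],K(c),np.array(c['distortion'],float))[:,0]
    z=c['depth'].ravel(); E=np.array(c['extrinsics'])
    return ((np.c_[p*z[:,None],z]-E[:3,3])@E[:3,:3])[z>0]
yaw=-1.318; tx=np.array([np.cos(yaw),np.sin(yaw)]);ty=np.array([np.sin(yaw),-np.cos(yaw)])
for c in (s,d):
    P=cloud(c); q=P[:,:2]-g; a=q@tx;b=q@ty
    for lo,hi in ((.04,.07),(.07,.1),(.1,.15),(.15,.25)):
        m=(P[:,2]>lo)&(P[:,2]<hi)&(abs(b)<.16)&(a>-.15)&(a<.22)
        if m.sum()>15: print(lo,m.sum(),'a',np.percentile(a[m],[1,50]).round(3),'b',np.percentile(b[m],[1,50,99]).round(3), 'minabs a in |b|<.1', a[m&(abs(b)<.1)].min() if (m&(abs(b)<.1)).any() else None)
```

```text
scene 50 195 [ 0.483 -0.619  0.226]
scene 100 225 [ 0.457 -0.556  0.01 ]
scene 105 260 [ 0.62  -0.497  0.113]
scene 90 300 [ 0.722 -0.531  0.1  ]
scene 60 205 [ 0.499 -0.6    0.201]
scene 135 262 [ 0.615 -0.428  0.078]
scene 150 258 [ 0.604 -0.389  0.073]
scene 168 272 [ 0.65  -0.339  0.078]
scene 195 210 [ 0.425 -0.279  0.006]
scene 180 190 [ 0.35  -0.325  0.003]
side 311 50 [ 0.725 -0.533  0.23 ]
side 350 14 [ 0.7   -0.752  0.221]
side 390 40 [ 0.525 -0.734  0.222]
side 370 85 [ 0.494 -0.558  0.187]
side 345 100 [ 0.552 -0.509  0.105]
side 320 90 [ 0.648 -0.49   0.108]
side 293 118 [ 0.673 -0.353  0.078]
side 319 118 [ 0.614 -0.448  0.002]
side 306 107 [ 0.663 -0.425  0.066]
0.04 246 a [-0.023  0.016] b [-0.159 -0.142 -0.131] minabs a in |b|<.1 None
0.07 188 a [-0.033  0.022] b [-0.159 -0.136 -0.081] minabs a in |b|<.1 0.10071236906631878
0.1 1563 a [0.102 0.185] b [-0.156 -0.082  0.011] minabs a in |b|<.1 0.09825609653003381
0.15 1777 a [0.095 0.142] b [-0.158 -0.019  0.046] minabs a in |b|<.1 0.09291259915382885
0.04 163 a [-0.033  0.118] b [-0.159 -0.123  0.028] minabs a in |b|<.1 0.11361569123046104
0.07 185 a [-0.034  0.11 ] b [-0.158 -0.115  0.045] minabs a in |b|<.1 0.10611706086205697
0.1 807 a [0.1  0.15] b [-0.158 -0.069  0.051] minabs a in |b|<.1 0.09874779421806976
0.15 1003 a [0.094 0.118] b [-0.157 -0.046  0.055] minabs a in |b|<.1 0.09247465607204772
```

```bash
python3 -m creep '[0.2,-60,25,0,-0.17,0.2,-120,50,0,-0.34,0.2,-180,75,0,-0.51,0.2,-240,100,0,-0.68,0.2,-300,127,0,-0.85,0.2,-353,151,0,-1.02,0.2,-353,151,20,-1.19,0.2,-353,151,40,-1.36,0.2,-353,151,60,-1.53,0.2,-353,151,70,-1.572,0.2,-353,151,70,-1.572]' 40
python3 - <<'E'
from h import *
c=cap('wrist','w1.png')
for l in ['long_wedge','thin_end','thick_end']:
    for q in pinpoint('wrist',l)[:3]:
        u,v=q['centre'][0]*560,q['centre'][1]*420; print(l,round(q['confidence'],2),round(u,1),round(v,1),onz(c,u,v,.0).round(4))
E
```

```text
time_s: 4.18
tcp_pos: [0.4596, -0.3708, 0.1687]
ee_rot: [3.14, 0.001, -1.318]
ft_force: [-0.7, 0.6, 0.0]
grip_width: 0.802
long_wedge 0.95 281.0 165.2 [ 0.4646 -0.3949  0.    ]
long_wedge 0.57 481.6 138.1 [ 0.2868 -0.4683  0.    ]
thin_end 0.56 279.9 249.4 [ 0.4434 -0.3086  0.    ]
thick_end 0.83 279.8 65.9 [ 0.488  -0.4805  0.    ]
thick_end 0.74 394.3 183.7 [ 0.3523 -0.4051  0.    ]
```

View pics/w1.png

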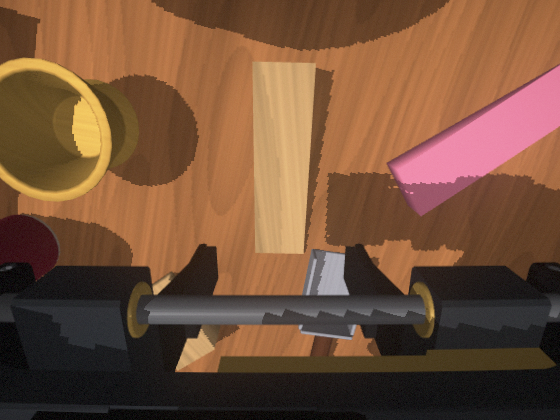

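Run:
```python
from fit import *
c=cap('wrist')
W=[[-.09,.025,.033],[-.09,-.025,.033],[.09,.025,.004],[.09,-.025,.004]]
p=[[316,64],[253,62],[304,254],[256,252]]
x,f,T=fit([(c,W,p)],[.46,-.39,1.8]);print(x.round(4),f,T(x,[[.02,0,0]]))
print(proj(c,[sense()['tcp_pos']-[0,0,.15]]))
```

```text
[ 0.4646 -0.3941  1.803 ] [[0.1, -0.3], [0.1, 0.2], [-0.1, -0.4], [-0.2, 0.6]] [[ 0.46003469 -0.37460974  0.        ]]
[[280.27351429 195.55608026]]
```

The wrist view shows the wedge midway between the fingers (edges at columns 253 to 316, thin end at row 253). The fit residuals are under 1 px, so I'm descending and gripping.

```bash
python3 -m creep '[0.2,4,0,50,0.02,0.2,4,0,100,0.02,0.2,4,0,130,0.02,0.2,4,0,147,0.02,0.2,4,0,147,0.02,0.6,4,0,147,0.02,0.6,4,0,147,0.02,0.6,4,0,147,0.02,0.6,4,0,147,0.02,0.6,4,0,147,0.02]' 40
```

```text
time_s: 5.68
tcp_pos: [0.4618, -0.3755, 0.0245]
ee_rot: [-3.14, -0.002, -1.338]
ft_force: [-1.2, 0.5, 5.9]
grip_width: 0.566
```

```bash
python3 -m creep '[0.6,0,0,-20,0,0.6,0,0,-50,0,0.6,0,0,-90,0,0.6,-40,-20,-110,0,0.6,-90,-45,-110,0.02,0.6,-140,-70,-110,0.04,0.6,-190,-96,-110,0.06,0.6,-240,-121,-110,0.08,0.6,-290,-146,-110,0.089,0.6,-340,-171,-110,0.089,0.6,-374,-189,-110,0.089,0.6,-374,-189,-110,0.089,0.6,-374,-189,-110,0.089]' 40
python3 - <<'E'
from h import *
c=cap('wrist','w2.png');c=cap('scene','s2.png');c=cap('side','d2b.png')
E
```

```text
time_s: 7.3
tcp_pos: [0.5586, 0.0319, 0.1337]
ee_rot: [-3.141, -0.002, -1.427]
ft_force: [0.0, -0.5, -0.8]
grip_width: 0.566
```

View pics/w2.png

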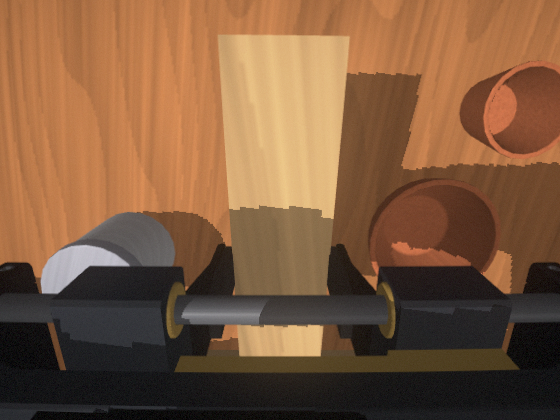

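View pics/s2.png

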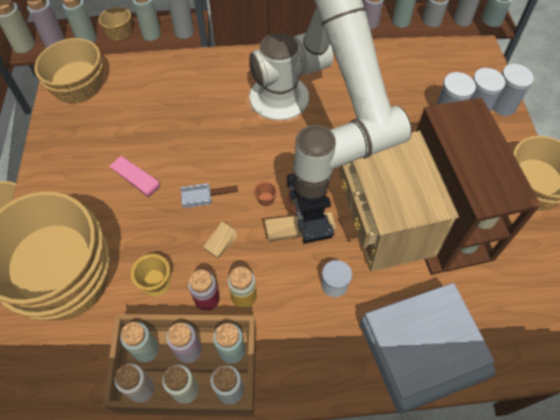

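View pics/d2b.png

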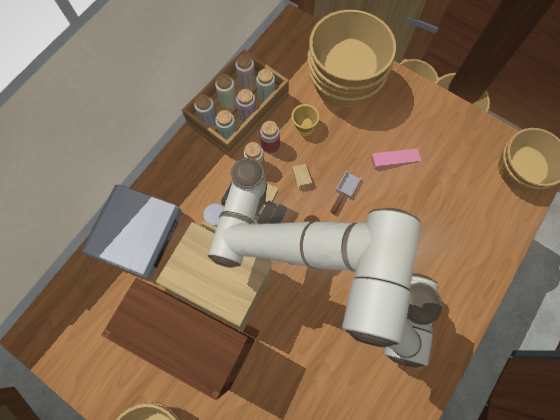

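Run:
```python
from h import *
c=cap('scene')
for u,v in [(400,120),(395,140),(370,145),(350,155),(320,140),(320,175),(370,100),(320,225)]: print(u,v,dep(c,u,v).round(3))
print(sense()['qpos'].round(3))
```

```text
400 120 [0.508 0.221 0.464]
395 140 [0.537 0.211 0.432]
370 145 [0.556 0.15  0.445]
350 155 [0.571 0.107 0.434]
320 140 [0.566 0.04  0.485]
320 175 [0.6   0.041 0.409]
370 100 [0.473 0.158 0.493]
320 225 [0.623 0.051 0.229]
[ 0.346  0.373 -0.301  0.003 -0.895 -0.206]
```

Run:
```python
from h import *
def cloud(c):
    v,u=np.mgrid[0:420,0:560]; uv=np.stack([u.ravel(),v.ravel()],1).astype(float)
    p=cv2.undistortPoints(uv[:,None],K(c),np.array(c['distortion'],float))[:,0]
    z=c['depth'].ravel(); E=np.array(c['extrinsics'])
    return ((np.c_[p*z[:,None],z]-E[:3,3])@E[:3,:3])[z>0]
s=sense();t=s['tcp_pos'];q=s['qpos'][0]
r=np.array([np.cos(q),np.sin(q),0]);l=np.array([-np.sin(q),np.cos(q),0])
P=np.vstack([cloud(cap('scene')),cloud(cap('side'))])
D=P-t; a=D@r;b=D@l;h=D[:,2]
m=(h>.12)&(abs(a)<.16)&(b>-.12)&(b<.32)&(P[:,0]**2+P[:,1]**2>.1)
for lo in np.arange(-.12,.28,.02):
    k=m&(b>=lo)&(b<lo+.02)
    if k.sum()>5: print('b %.2f'%lo,k.sum(),'h',np.percentile(h[k],[1,5,50,95,99]).round(3),'a',np.percentile(a[k],[2,98]).round(3))
```

```text
b -0.06 76 h [0.147 0.149 0.25  0.341 0.344] a [-0.012  0.043]
b -0.04 1249 h [0.13  0.152 0.287 0.348 0.351] a [-0.026  0.045]
b -0.02 1121 h [0.127 0.143 0.338 0.353 0.355] a [-0.041  0.05 ]
b 0.00 1051 h [0.133 0.152 0.341 0.353 0.355] a [-0.042  0.052]
b 0.02 765 h [0.151 0.156 0.34  0.35  0.353] a [-0.039  0.044]
b 0.04 570 h [0.279 0.293 0.323 0.337 0.344] a [-0.039  0.039]
b 0.06 575 h [0.281 0.293 0.324 0.331 0.333] a [-0.039  0.039]
b 0.08 561 h [0.281 0.292 0.323 0.331 0.332] a [-0.039  0.039]
b 0.10 753 h [0.12  0.277 0.327 0.411 0.431] a [-0.156  0.141]
b 0.12 2218 h [0.12  0.122 0.365 0.45  0.461] a [-0.156  0.133]
b 0.14 2212 h [0.12  0.121 0.375 0.464 0.472] a [-0.156  0.144]
b 0.16 2250 h [0.12  0.121 0.365 0.464 0.472] a [-0.156  0.148]
b 0.18 2156 h [0.12  0.121 0.333 0.45  0.462] a [-0.155  0.15 ]
b 0.20 1634 h [0.12  0.12  0.125 0.395 0.429] a [-0.147  0.153]
b 0.22 1222 h [0.12  0.12  0.123 0.312 0.321] a [-0.076  0.155]
b 0.24 1106 h [0.12  0.121 0.124 0.127 0.128] a [-0.077  0.156]
b 0.26 1132 h [0.12  0.121 0.125 0.128 0.13 ] a [-0.07   0.155]
```

Run:
```python
from h import *
def cloud(c):
    v,u=np.mgrid[0:420,0:560]; uv=np.stack([u.ravel(),v.ravel()],1).astype(float)
    p=cv2.undistortPoints(uv[:,None],K(c),np.array(c['distortion'],float))[:,0]
    z=c['depth'].ravel(); E=np.array(c['extrinsics'])
    return ((np.c_[p*z[:,None],z]-E[:3,3])@E[:3,:3])[z>0]
s=sense();t=s['tcp_pos'];q=s['qpos'][0]
r=np.array([np.cos(q),np.sin(q),0]);l=np.array([-np.sin(q),np.cos(q),0])
for n in ('scene','side'):
  P=cloud(cap(n));D=P-t; a=D@r;b=D@l;h=D[:,2]
  for lo in np.arange(.1,.26,.02):
    k=(h>.19)&(abs(a)<.16)&(b>=lo)&(b<lo+.02)
    if k.sum()>5:
        print(n,'b %.2f'%lo,k.sum(),'h',np.percentile(h[k],[0,2,50]).round(3),'a',np.percentile(a[k],[1,99]).round(3))
        k2=k&(a>.0)
        if k2.any(): print('   a>0: hmin',h[k2].min().round(3),'hmax',h[k2].max().round(3))
```

```text
scene b 0.10 479 h [0.265 0.277 0.327] a [-0.158  0.043]
   a>0: hmin 0.265 hmax 0.336
scene b 0.12 1675 h [0.271 0.296 0.372] a [-0.158  0.041]
   a>0: hmin 0.271 hmax 0.337
scene b 0.14 1290 h [0.27  0.292 0.385] a [-0.159  0.042]
   a>0: hmin 0.27 hmax 0.343
scene b 0.16 1003 h [0.273 0.289 0.38 ] a [-0.157  0.043]
   a>0: hmin 0.273 hmax 0.342
scene b 0.18 641 h [0.275 0.285 0.348] a [-0.158  0.042]
   a>0: hmin 0.275 hmax 0.334
scene b 0.20 266 h [0.275 0.28  0.324] a [-0.031  0.042]
   a>0: hmin 0.275 hmax 0.335
side b 0.10 257 h [0.291 0.302 0.327] a [-0.043  0.04 ]
   a>0: hmin 0.291 hmax 0.337
side b 0.12 393 h [0.302 0.312 0.353] a [-0.158  0.036]
   a>0: hmin 0.302 hmax 0.334
side b 0.14 621 h [0.306 0.316 0.397] a [-0.158  0.035]
   a>0: hmin 0.306 hmax 0.339
side b 0.16 743 h [0.302 0.318 0.397] a [-0.159  0.035]
   a>0: hmin 0.302 hmax 0.339
side b 0.18 914 h [0.287 0.316 0.38 ] a [-0.158  0.034]
   a>0: hmin 0.301 hmax 0.334
side b 0.20 458 h [0.269 0.292 0.329] a [-0.158  0.036]
   a>0: hmin 0.292 hmax 0.335
side b 0.22 152 h [0.275 0.28  0.309] a [-0.034  0.029]
   a>0: hmin 0.279 hmax 0.325
```

```bash
python3 -m creep '[0.6,0,0,40,0,0.6,0,0,80,0,0.6,0,0,100,0,0.6,0,0,108,0,0.6,0,0,108,0,0.28,0,0,108,0,0.28,0,0,108,0,0.28,0,0,107,0,0.28,0,0,105,0,0.28,0,0,105,0]' 40
python3 - <<'E'
from h import *
c=cap('wrist','w3.png');c=cap('scene','s3.png')
E
```

```text
time_s: 8.95
tcp_pos: [0.5596, 0.0315, 0.0296]
ee_rot: [-3.139, -0.002, -1.428]
ft_force: [-0.5, 0.4, 0.0]
grip_width: 0.718
```

View pics/w3.png

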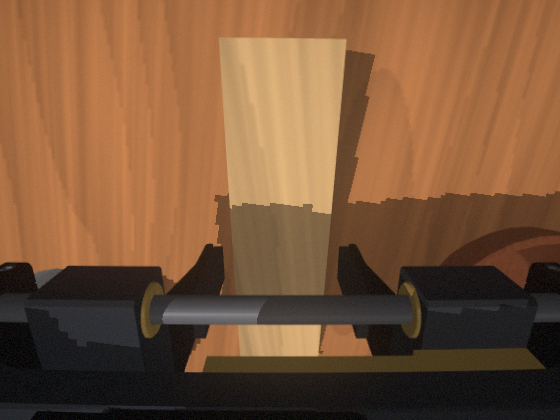

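```bash
python3 -m creep '[0.28,30,0,0,0,0.28,70,0,0,0,0.28,110,0,0,0,0.28,140,0,0,0,0.85,140,0,-2,0,0.85,140,0,-2,0,0.85,140,0,-2,0,0.85,140,0,-2,0]' 40
python3 - <<'E'
from h import *
c=cap('wrist','w4.png');c=cap('scene','s4.png');d=cap('side','d4.png')
im=cv2.resize(c['img'][130:290,220:440],None,fx=3.6,fy=3.6,interpolation=cv2.INTER_CUBIC); cv2.imwrite('pics/c4.png',im[:,:,::-1])
im=cv2.resize(d['img'][160:280,180:340],None,fx=5,fy=5,interpolation=cv2.INTER_CUBIC); cv2.imwrite('pics/e4.png',im[:,:,::-1])
E
```

```text
time_s: 10.05
tcp_pos: [0.5792, -0.1063, 0.0315]
ee_rot: [-3.14, -0.002, -1.427]
ft_force: [-0.4, 0.2, 0.8]
grip_width: 0.351
```

View pics/w4.png

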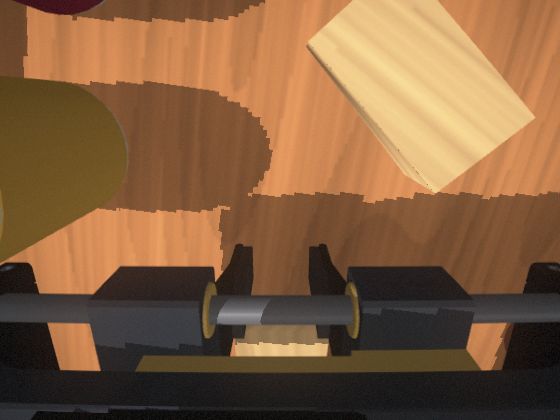

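View pics/c4.png

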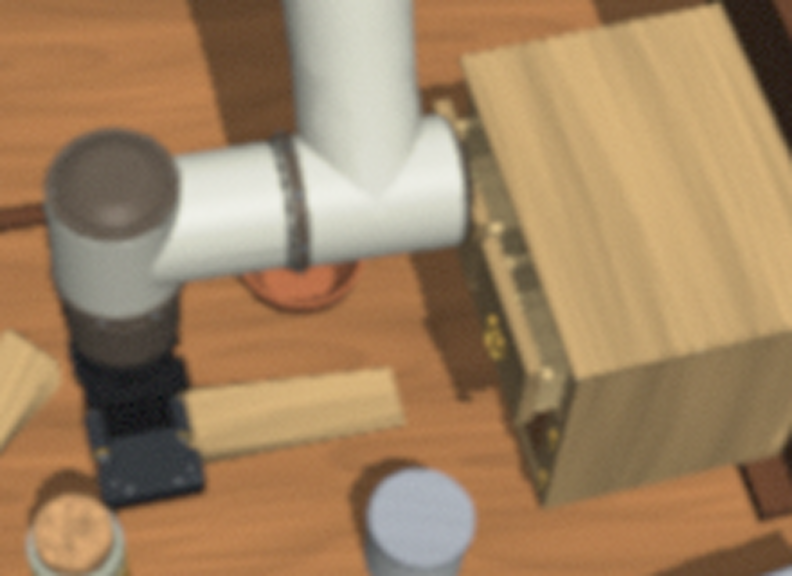

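View pics/e4.png

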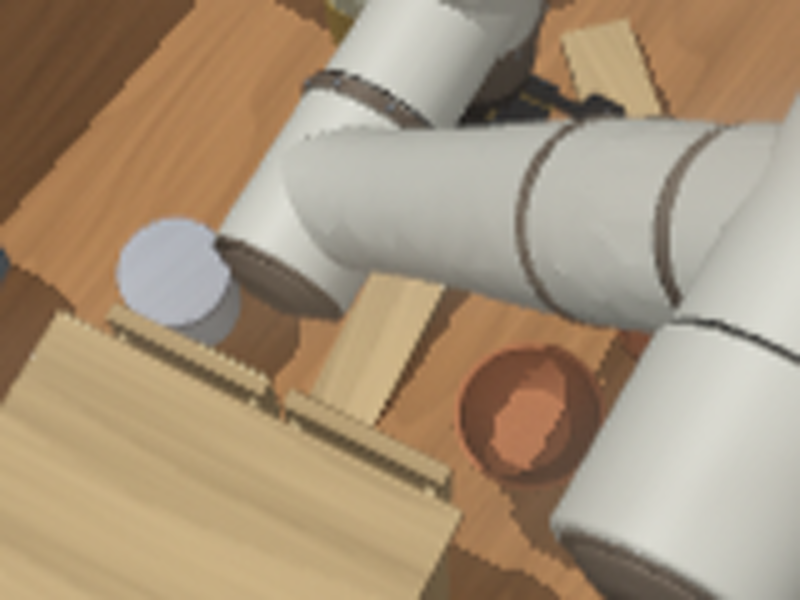

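Run:
```python
from fit import *
c=cap('scene');d=cap('side')
a,b=onz(c,328.3,232.5,.004),onz(c,332.2,248,.004);m=(a+b)/2;print(a,b,m)
for X,Y,A in ((.5146,.3671,1.71),(.5101,.368,1.7151)):
    t=np.array([m[0]-X,m[1]-Y]);print('along',t@[np.cos(A),np.sin(A)],'lat',t@[-np.sin(A),np.cos(A)])
t=np.array([.5592-.5101,.0317-.368]);A=1.7151;print('by tool: lat',t@[-np.sin(A),np.cos(A)])
# side: thin z at corner -> edges pts
e=lambda u,v,z:onz(d,180+u/5,160+v/5,z)
l1,r1=e(313,388,.008),e(375,425,.006);l0,r0=e(372,272,.016),e(443,290,.016)
print(l1,r1,l0,r0)
X,Y,A=.5057,.3685,1.7209
for p in (l1,r1,l0,r0): print('lat',(p[:2]-[X,Y])@[-np.sin(A),np.cos(A)],'along',(p[:2]-[X,Y])@[np.cos(A),np.sin(A)])
```

```text
[0.52887264 0.10131481 0.004     ] [0.57863493 0.10613365 0.004     ] [0.55375378 0.10372423 0.004     ]
along -0.2662608490524526 lat -0.0022304576953308393
along -0.267806522463152 lat -0.005196309466665191
by tool: lat -0.00022859324425064312
[0.57283004 0.09973327 0.008     ] [0.52250246 0.09611475 0.006     ] [0.58681813 0.00991288 0.016     ] [ 0.53828191 -0.0077678   0.016     ]
lat -0.026183652817815886 along -0.2757832683843163
lat 0.024119141101690566 along -0.27183508846759985
lat -0.02658265695593129 along -0.3666854726310373
lat 0.024051779230389456 along -0.3769092108252759
```

```bash
python3 -m creep '[0.85,-10,0,0,0,0.85,-18,0,0,0,0.85,-26,0,0,0,0.85,-34,0,0,0,0.85,-44,0,0,0,0.85,-54,0,0,0,0.85,-64,0,0,0,0.85,-74,0,0,0,0.85,-84,0,0,0,0.85,-94,0,0,0,0.85,-104,0,0,0,0.85,-114,0,0,0,0.85,-114,0,0,0]' 40
python3 - <<'E'
from h import *
c=cap('wrist','w5.png');c=cap('scene','s5.png');d=cap('side','d5.png')
im=cv2.resize(c['img'][130:290,220:440],None,fx=3.6,fy=3.6,interpolation=cv2.INTER_CUBIC); cv2.imwrite('pics/c5.png',im[:,:,::-1])
im=cv2.resize(d['img'][160:280,180:340],None,fx=5,fy=5,interpolation=cv2.INTER_CUBIC); cv2.imwrite('pics/e5.png',im[:,:,::-1])
E
```

```text
time_s: 11.92
tcp_pos: [0.5629, 0.0069, 0.0312]
ee_rot: [-3.139, -0.001, -1.427]
ft_force: [0.3, -0.4, -0.5]
grip_width: 0.151
```

View pics/c5.png

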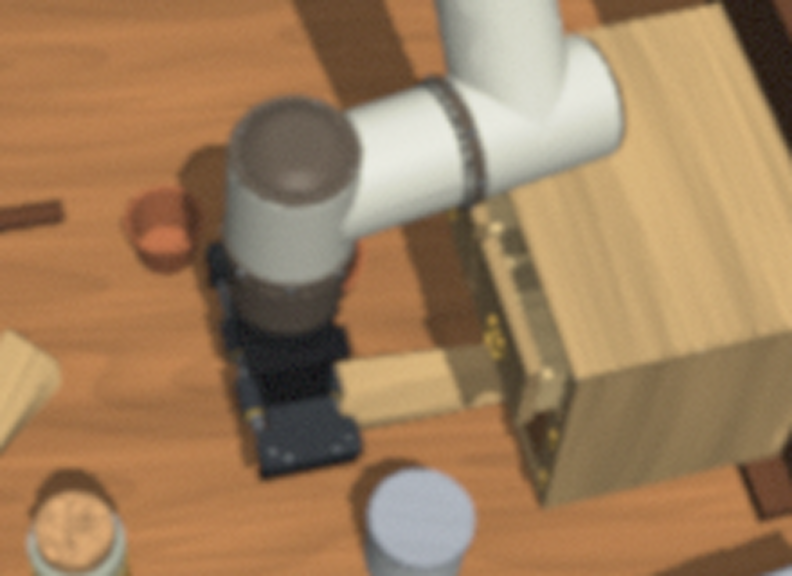

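View pics/e5.png

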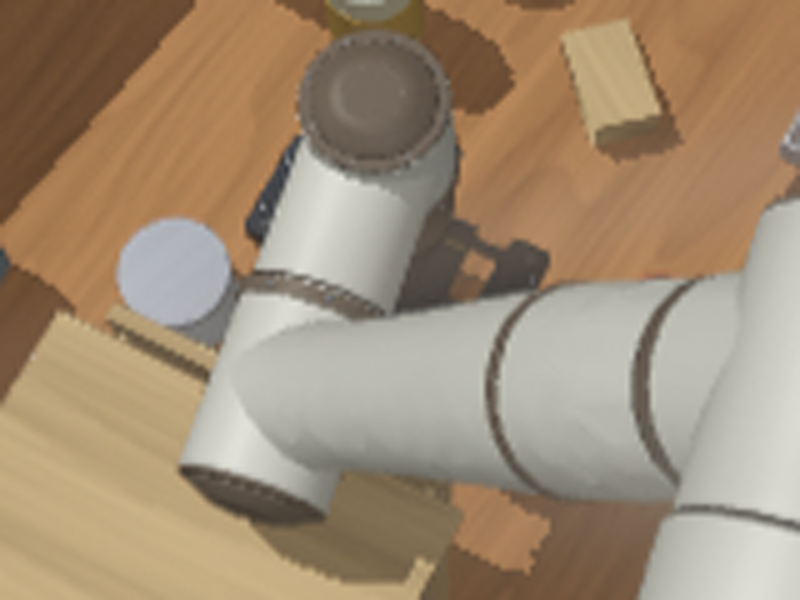

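View pics/w5.png

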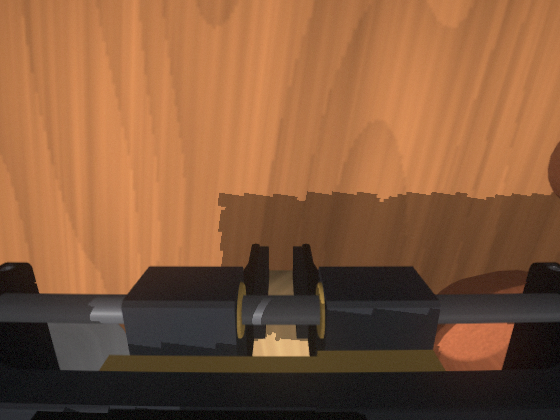

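```bash
python3 -m creep '[0.85,-8,0,0,0,0.85,-16,0,0,0,0.85,-24,0,0,0,0.85,-32,0,0,0,0.85,-40,0,0,0,0.85,-46,0,0,0,0.85,-52,0,0,0,0.85,-58,0,0,0,0.85,-62,0,0,0]' 40
```

```text
time_s: 13.2
tcp_pos: [0.5528, 0.0634, 0.0311]
ee_rot: [3.138, -0.007, -1.428]
ft_force: [2.7, -18.2, 2.5]
grip_width: 0.147
```

```bash
python3 -m creep '[0.85,-8,0,0,0,0.85,-12,0,0,0,0.85,-16,0,0,0,0.85,-20,0,0,0]' 40;  python3 - <<'E'
from h import *
c=cap('scene','s6.png');d=cap('side','d6.png')
im=cv2.resize(c['img'][130:290,220:440],None,fx=3.6,fy=3.6,interpolation=cv2.INTER_CUBIC); cv2.imwrite('pics/c6.png',im[:,:,::-1])
print(sense()['ft_force'],sense()['tcp_pos'])
E
```

```text
time_s: 13.7
tcp_pos: [0.5488, 0.0791, 0.0312]
ee_rot: [3.133, -0.012, -1.429]
ft_force: [2.9, -19.2, 3.7]
grip_width: 0.15
[  2.87180594 -16.22047827   2.73281999] [0.54881918 0.07959866 0.0311523 ]
```

View pics/c6.png

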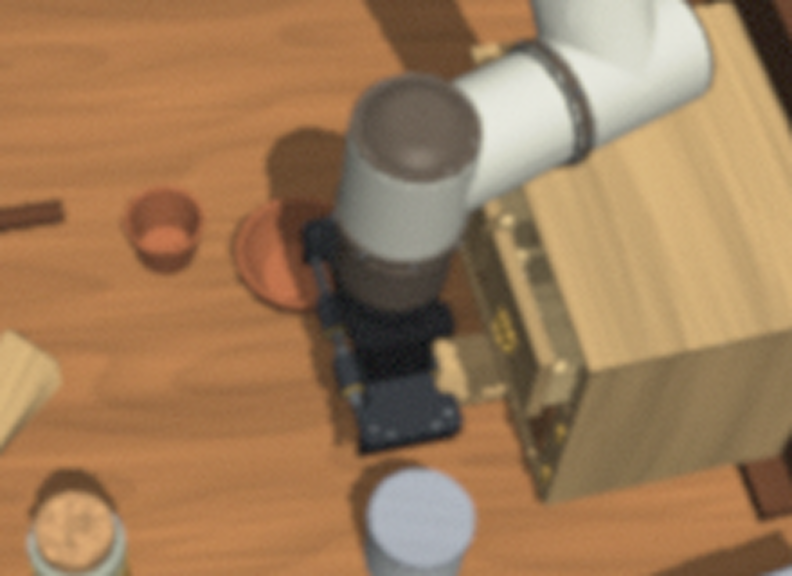

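```bash
python3 -m creep '[0.85,-8,0,0,0,0.85,-11,0,0,0,0.85,-13,0,0,0,0.85,-15,0,0,0]' 40
```

```text
time_s: 14.3
tcp_pos: [0.5456, 0.0904, 0.0312]
ee_rot: [3.129, -0.017, -1.429]
ft_force: [3.4, -18.0, 3.9]
grip_width: 0.15
```

```bash
python3 -m creep '[0.85,-6,0,0,0,0.85,-8,0,0,0,0.85,-10,0,0,0]' 40
```

```text
time_s: 14.68
tcp_pos: [0.5438, 0.0935, 0.0314]
ee_rot: [3.123, -0.025, -1.43]
ft_force: [10.5, -33.7, 1.3]
grip_width: 0.15
```

```bash
python3 -m creep '[0.85,10,0,0,0,0.85,30,0,0,0,0.85,60,0,0,0,0.85,90,0,-20,0,0.85,100,0,-60,0,0.85,100,0,-120,0,0.85,100,0,-180,0,0.95,100,0,-200,0,0.95,100,0,-200,0]' 40
python3 - <<'E'
from h import *
w=cap('wrist','w7.png');c=cap('scene','s7.png');d=cap('side','d7.png')
im=cv2.resize(c['img'][130:290,220:440],None,fx=3.6,fy=3.6,interpolation=cv2.INTER_CUBIC); cv2.imwrite('pics/c7.png',im[:,:,::-1])
im=cv2.resize(d['img'][190:350,140:300],None,fx=4,fy=4,interpolation=cv2.INTER_CUBIC)[:600]; cv2.imwrite('pics/e7.png',im[:,:,::-1])
E
```

```text
time_s: 15.8
tcp_pos: [0.5616, 0.0006, 0.2357]
ee_rot: [3.127, -0.024, -1.429]
ft_force: [-0.4, 0.3, 0.7]
grip_width: 0.067
```

View pics/c7.png

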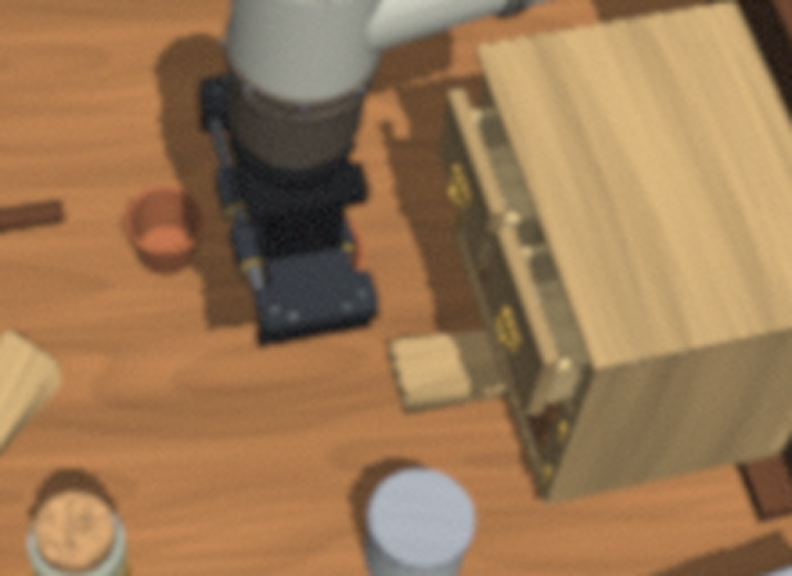

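View pics/e7.png

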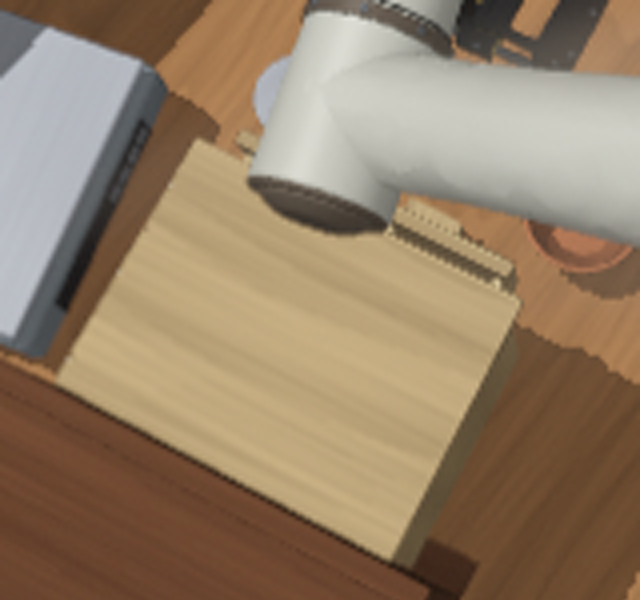

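View pics/w7.png

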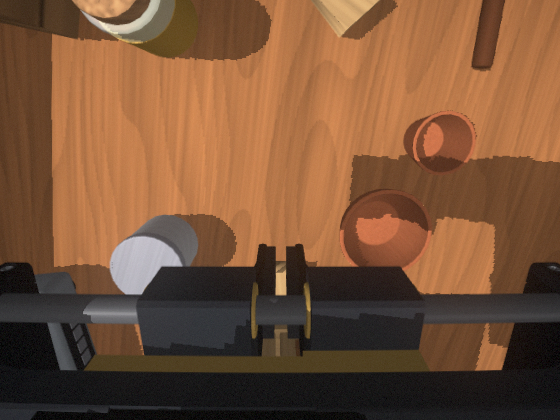

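Run:
```python
from fit import *
c=cap('scene');d=cap('side')
m=onz(c,330.3,234.7,.033)
for X,Y,A in ((.5146,.3671,1.71),(.5101,.368,1.7151)):
    t=m[:2]-[X,Y];print('thick along',t@[np.cos(A),np.sin(A)]+.19,'lat',t@[-np.sin(A),np.cos(A)])
def L(x,y,z,a): return [x*np.cos(a)-z*np.sin(a), y, .02+z*np.cos(a)+x*np.sin(a)]
ps=[[353.3,143],[220+596/3.6,130+371/3.6],[220+740/3.6,130+5/3.6]]
pd=[[140+519/4,190+297/4],[140+195/4,190+140/4],[140+392/4,190+564/4],[140+60/4,190+378/4]]
for a in (0,.01,.02,.047):
    M=[L(-.19,.125,.241,a),L(-.19,-.125,.241,a),L(0,.125,.241,a),L(0,-.125,.241,a)]
    for o in ([(c,M[:3],ps)],[(d,M,pd)]):
        x,f,T=fit(o,[.51,.37,1.7]);print(a,x.round(4),np.abs(f).mean().round(2))
# joint fit drawers front points
for n,cc in (('scene',c),('side',d)):
  for l in ('drawer_a_front','drawer_b_front'):
    for q in pinpoint(n,l)[:2]:
        u,v=q['centre'][0]*560,q['centre'][1]*420; p=onz(cc,u,v,.201); t=p[:2]-[.5101,.368];A=1.7151
        print(n,l,round(q['confidence'],2),p.round(3),'out',(-.19-t@[np.cos(A),np.sin(A)]).round(3),'lat',(t@[-np.sin(A),np.cos(A)]).round(3))
```

```text
thick along -0.0778611590819101 lat 0.000666013223147903
thick along -0.07939203974297498 lat -0.0022917146709392736
0 [0.515  0.3679 1.7083] 1.7
0 [0.5067 0.3673 1.7198] 1.78
0.01 [0.5139 0.3706 1.7077] 1.68
0.01 [0.5065 0.3696 1.7205] 1.79
0.02 [0.5128 0.3734 1.7071] 1.68
0.02 [0.5062 0.3718 1.7212] 1.82
0.047 [0.5098 0.3807 1.7052] 1.65
0.047 [0.5057 0.3779 1.723 ] 1.92
scene drawer_a_front 0.55 [0.477 0.141 0.201] out 0.03 lat 0.066
scene drawer_b_front 0.95 [0.599 0.163 0.201] out 0.025 lat -0.058
scene drawer_b_front 0.63 [ 0.785 -0.138  0.201] out 0.35 lat -0.199
side drawer_a_front 0.59 [0.483 0.153 0.201] out 0.019 lat 0.058
```

The chest top has moved back about 12 mm, as expected for upright. The wedge stands 79 mm out and about 2 mm off centre, and it stayed put once released. The bowl and tin haven't moved. Next I'll push in drawer a.

```bash
python3 -m creep '[1,-30,32,6,0,1,-70,32,11,0,1,-100,32,11,0,1,-115,32,11,0,1,-125,32,11,0,1,-133,32,11,0,1,-140,32,11,0,1,-147,32,11,0,1,-154,32,11,0,1,-160,32,11,0,1,-164,32,11,0]' 20
```

```text
time_s: 17.62
tcp_pos: [0.5057, 0.158, 0.2184]
ee_rot: [3.121, -0.026, -1.429]
ft_force: [0.2, -0.1, 0.5]
grip_width: 0.004
```

```bash
python3 -m creep '[1,-2,0,-3,0,1,-5,0,-4,0,1,-8,0,-4,0,1,-10,0,-4,0,1,-11,0,-4,0]'
```

```text
time_s: 18.25
tcp_pos: [0.5046, 0.1658, 0.2225]
ee_rot: [3.12, -0.032, -1.43]
ft_force: [5.3, -12.8, 0.2]
grip_width: 0.006
```

```bash
python3 -m creep '[1,10,0,0,0,1,35,0,0,0,1,60,0,0,0,1,70,-35,0,0,1,70,-69,0,0,1,70,-69,0,0,1,60,-69,0,0,1,50,-69,0,0,1,42,-69,0,0,1,34,-69,0,0,1,27,-69,0,0,1,20,-69,0,0,1,14,-69,0,0,1,8,-69,0,0]'
```

```text
time_s: 20.0
tcp_pos: [0.574, 0.1679, 0.2212]
ee_rot: [3.12, -0.032, -1.43]
ft_force: [0.9, 0.0, -0.3]
grip_width: 0.001
```

```bash
python3 -m creep '[1,-3,0,-1,0,1,-6,0,-1,0,1,-8,0,-1,0,1,-10,0,-1,0,1,-11,0,-1,0]'; python3 -m creep '[1,10,0,0,0,1,40,0,0,0,1,80,0,0,0,1,130,0,-20,0,1,180,0,-40,0,1,240,0,-60,0,1,300,0,-80,0,1,300,0,-80,0,1,300,0,-80,0]'
python3 - <<'E'
from h import *
c=cap('scene','s9.png');d=cap('side','d9.png')
im=cv2.resize(c['img'][130:290,220:440],None,fx=3.6,fy=3.6,interpolation=cv2.INTER_CUBIC); cv2.imwrite('pics/c9.png',im[:,:,::-1])
im=cv2.resize(d['img'][190:350,140:300],None,fx=4,fy=4,interpolation=cv2.INTER_CUBIC)[:600]; cv2.imwrite('pics/e9.png',im[:,:,::-1])
E
```

```text
time_s: 20.62
tcp_pos: [0.5729, 0.1754, 0.2221]
ee_rot: [3.118, -0.038, -1.431]
ft_force: [4.0, -12.7, 0.2]
grip_width: 0.002
time_s: 21.75
tcp_pos: [0.6157, -0.1181, 0.3127]
ee_rot: [3.118, -0.036, -1.432]
ft_force: [0.3, -0.2, 0.2]
grip_width: 0.003
```

View pics/c9.png

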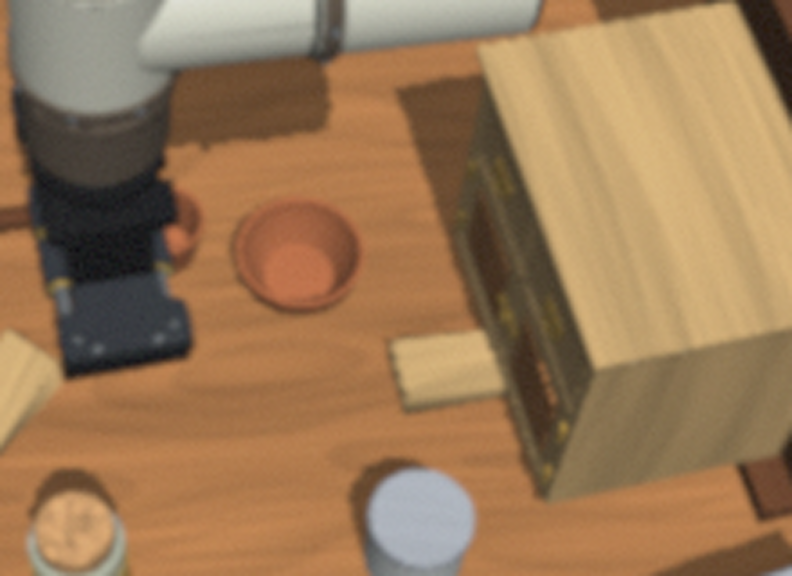

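View pics/e9.png

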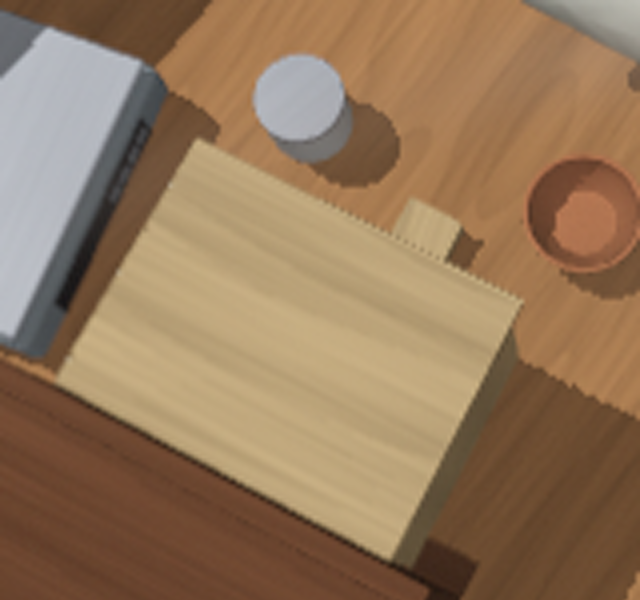

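View pics/s9.png

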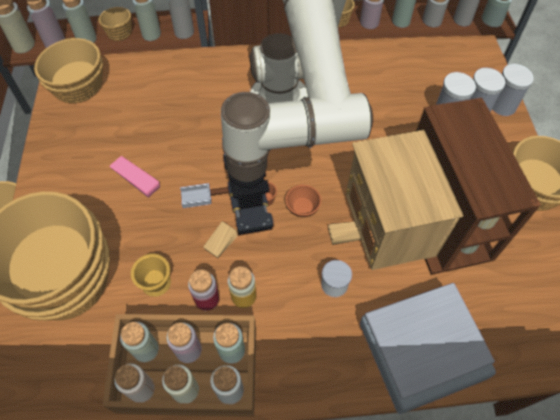

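The pictures show both drawers flush with the chest front. The wedge is still jammed at about px (345,233), and the bowl, tin, jars, short wedge and pink block are where they started. The arm is clear, so I'm handing in.

Run:
```python
from station import *
print(finish_job(), sense()['time_s'])
```

```text
the job is handed in; nothing more can be done
the job is handed in; nothing more can be done
```

The chest now stands upright against the panel on the long wedge, and both drawers are shut. I handed the job in shortly after 21.75 s, with the arm clear of everything; no verdict was reported.

- **Wedge:** I carried it to the front of the chest and laid it flat, thin end first. I then pushed it in by its thick end along the chest's middle. Resistance held at 18 to 19 N, a little above the 8 to 16 N you gave, then rose to about 35 N when the chest met the panel. After I let go it stayed put, with about 79 mm standing out and about 2 mm off the middle.
- **Chest:** The pictures show its top about 12 mm further back than at the start, against about 11 mm expected for upright. The corner fit was only good to about 2 px, so it confirms upright through the position of the chest rather than measuring the angle directly.
- **Drawers:** I pushed each one in turn to a firm stop at about 13 N. Both stops came where the front should be flush, and both pictures afterwards show them flush.
- **Other things:** The bowl, tin, jars, short wedge and pink look-alike appear where they were. The cup and scoop were partly hidden by the arm in the last full picture, and I saw no sign that they had moved.

The push also showed about 5 N of unexplained sideways force at the end of the wedge stroke. It left the tool tilted by about 2°, which I allowed for on the drawers.

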